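# Stack the matching assay tray on the carrier

### The arm

A 7-joint arm with a two-finger parallel gripper is mounted at the origin on the work surface. World frame = base frame: x ahead of the robot, y to its left, z up, the work surface at z = 0. Lengths are in mm, angles in rad, forces in N, time in s.
With the tool pointing down it reaches from about 400 to 875 mm from the base axis. Payload 6.5 kg.
Tool frame: the origin (TCP) lies midway between the tips of the shut fingers; the grasp point (between the pads) lies 19 mm behind it (env.grip_point_offset is the distance from the TCP to the grasp point, in mm); z points along the fingers, y is the line along which they close (so a half turn about z gives the same grasp; the last joint's range is limited). The gripper opens to 88 mm and grips with 3 to 60 N. Pads are 18 mm wide; open, the fingers measure 123 mm over their backs; the gripper's body (75 mm by 187 mm) begins 45 mm behind the grasp point.
Start: joints at [1.193, 0.536, -0.004, 1.538, 0.003, 1.067, -0.071], TCP at [199.398, -618.652, 238.716] pointing down, gripper open.
Joint ranges: [-2.7, 2.7], [-0.37, 2.16], [-1.27, 1.26], [0.24, 2.4], [-1.31, 4.45], [0.19, 1.91], [-2.76, 2.76]. Speed limits (rad/s): [2.39, 2.39, 3.14, 3.14, 3.14, 3.14, 3.14].

### API

Orientations are given as a rotation vector (axis times angle).
In Python, from plant import env gives the robot as it stands.
- The arm moves only by the tool apply_moves, never from a script. Its arguments are lists of equal length, an entry for each row: "delta_pos": the shift along the tool's x, y, z in mm, a list of three; "yaw": the turn about the tool's z in degrees; "hand": the closure, from 0 (fully open) to 1 (shut). A call has exactly 8 rows; each row shifts and turns the commanded pose from where the row before left it, along the tool's axes as they then stand; what a row does not reach is not made up. A row lasts 1/10 s, in which the tool goes at most 50 mm and 8.59 degrees, less where a joint would pass 70% of its speed; a pose out of reach is approached as far as the arm can. A call with a gripper value outside its range is refused whole. The fingers move at their own pace and stop on an object; "grip_force" is the grip in N (left out, the last holds). Time passes only in rows, so rows that do not move let the fingers close, or fill a call up. It gives the time, the measured TCP pose, the force, the opening and the grip force at its end, in the units of the state.
- env.read_state(): the state, without advancing time (a new reading comes with each control period).
- env.capture(name): name is "side" or "top"; returns a dict with "pixels" (480x640x3 uint8, red, green, blue), "fx", "fy", "cx", "cy" (pixels), "distortion" ([k1, k2, p1, p2, k3] as OpenCV has them; the pictures are not rectified), "rvec" (rotation vector, rad) and "tvec" (3), from world to camera coordinates, as OpenCV has them. Camera axes: x right, y down, z forward; pixel columns grow to the right and rows downward; lengths in mm; the calibration is good to about 2 mm. A picture is of the moment at which its call begins. There is no depth.
- env.hand_in(): hands the job in; it is judged then, once.
Trained networks look in a picture, given as the dict that the camera call returned (one of the last four; its "shot" number tells which), for a name from the list of things; names that differ only in an ending like _2 or _b are one class to them, and where a whole thing is asked for, a point or a joint stands for the part that bears it (a point fixed in the world has none). Each returns a list of dicts, best first, with "conf" (0 to 1); they miss things now and then, are a little off and sometimes report something else, mostly with a low value. They report only what shows in the picture. A call takes as long as a camera call. They do not tell look-alikes from the thing itself.
- env.spot_in(picture, query): "location" ([x, y, z] in mm, in the coordinates of the camera as it stood for that picture, good to about 4 mm: the middle of the surface that is visible of it).
The state is a dict: "clock": time; "joint_pos": joint angles; "joint_vel": joint speeds; "tau": joint torques, N m; "position": TCP position; "orientation": TCP orientation; "contact_force": force on the tool from outside, world axes, zero at the start; "ft_torque": the same for the moment, N m; "finger_gap": finger opening in mm; "gripper_force": force on a finger pad.
Only numpy, scipy, OpenCV 4.12 (cv2) and the standard library are available. Lean on these libraries where they do the work, as an engineer would, in place of code of your own. Each camera call takes 0.05 s, during which the arm holds its last target. There are 200 camera calls.

### The job

Among the small white well trays on the lab bench, find the loose one with two cut-off corners at one end and stack it on the identical tray clipped to the metal carrier plate, cut corners over cut corners, so that its skirt drops over the raised wells below and it sits level and fully down. Set it down rather than dropping it, and leave the small tray with four square corners where it is.

Things in the scene. Friction and masses are not known exactly. Their poses are not given: they have to be found in the camera images.
- tray: loose white tray to stack: 84 (x) x 58 (y) x 26 mm; both corners of its +x end cut 14 mm at 45 deg. Upright 3 mm skirt, hollow below, 15 mm up to a ledge; above it a raised well field, 11 mm high, sloping in 9 mm per side (top 55 x 29 mm). 50 g. Origin: centre of underside, z up; x starts within 0.6 rad of world x. Grip across the 58 mm by the upright lower 15 mm of its long sides
- tray_nose (a point): point on the loose tray at the middle of its cut-cornered (+x) end, at underside height, 42 mm from the tray's origin along its x
- base: fixed grey metal carrier plate 110 x 84 x 6 mm with an identical tray fixed centred on it, same axes (cut corners at +x; x within 0.4 rad of world x). Origin: centre of plate underside. Tray ledge 21 mm, well field top 32 mm above origin. When stacked the loose tray's origin is 21 mm above this one, axes parallel; 2.5 mm play all round, slick slopes guide the skirt home from 5 mm off
- square_tray: small loose white tray to leave alone: same 84 x 58 x 26 mm and same wells, but all four corners square. Origin: centre of the underside
Not all that is in view belongs to the job. Leave any green look-alike of the tray alone.

How it is judged:
By the outcome, as a careful person would: the job done as asked, in the order asked, and still so for the second after the job is handed in, with the robot touching nothing.
It also fails if it takes over 30 s, if anything falls off the work surface, if the arm or the gripper's body presses on something with over 40 N, if the wrist force passes 120 N, or if a joint passes its speed limit or range.

## Working session

There is one attempt and no reset: what is moved stays moved. The work goes in short steps, Python scripts to look and compute and a tool call to move; the robot and the scene stay as the last step left them, time stands still between calls to the robot, and variables do not carry over. Pictures are saved under pics/ and viewed, at most 10 in all, crops included, and the job is handed in when it is done.

Besides the shell and the picture viewer there is one more tool, called after "Emit:" as name(argument=value, ...), one argument or row to a line, values as JSON. apply_moves: Moves the arm, as the interface text tells. Its arguments: {"type":"object","properties":{"delta_pos":{"type":"array","items":{"type":"array","items":{"type":"number"}}},"yaw":{"type":"array","items":{"type":"number"}},"hand":{"type":"array","items":{"type":"number"}},"grip_force":{"type":"number"}},"required":["delta_pos","yaw","hand"]}

```bash
mkdir -p pics; cat > h.py <<'E'
import numpy as np, cv2
from plant import env
def cap(n,save=None):
    p=env.capture(n)
    if save: cv2.imwrite('pics/'+save+'.png',p['pixels'][:,:,::-1])
    return p
def RT(p): return cv2.Rodrigues(np.array(p['rvec'],float))[0],np.array(p['tvec'],float).ravel()
def KD(p): return np.array([[p['fx'],0,p['cx']],[0,p['fy'],p['cy']],[0,0,1.]]),np.array(p['distortion'],float)
def spot(p,q):
    R,t=RT(p);K,D=KD(p);o=[]
    for d in env.spot_in(p,q):
        w=R.T@(np.array(d['location'])-t); o.append((round(d['conf'],2),w.round(1),px(p,w)))
    return o
def px(p,w):
    K,D=KD(p); return cv2.projectPoints(np.array(w,float).reshape(-1,1,3),np.array(p['rvec'],float),np.array(p['tvec'],float),K,D)[0].reshape(-1,2).round(1)
def ray(p,uv,z):
    R,t=RT(p);K,D=KD(p)
    n=cv2.undistortPoints(np.array(uv,float).reshape(-1,1,2),K,D).reshape(-1,2)
    d=np.c_[n,np.ones(len(n))]@R; c=-R.T@t
    return c+d*((z-c[2])/d[:,2])[:,None]
E
python3 - <<'E'
from h import *
for n in('top','side'):
    p=cap(n,n+'0'); R,t=RT(p); print(n,(-R.T@t).round(),p['fx'])
    for q in('tray','base','square_tray','tray_nose'): print(q,spot(p,q))
s=env.read_state(); print(s)
E
```

```text
top [397.  -0. 726.] 434.0760270653784
tray [(0.96, array([ 373.3, -169.6,   20.7]), array([[417. , 308.7]])), (0.82, array([478.6, -87.2,  22.2]), array([[364.9, 243.6]])), (0.57, array([621.7, -95. ,  18.7]), array([[367.9, 159.4]]))]
base [(0.8, array([529.5, 281. ,  20.5]), array([[140.3, 213.2]]))]
square_tray [(0.71, array([ 535.1, -261.2,   17.7]), array([[468.5, 210.1]]))]
tray_nose [(0.95, array([619.1, -96.7,  20.3]), array([[369. , 160.6]])), (0.61, array([ 369.4, -162.7,   23.3]), array([[413.2, 311.3]]))]
side [-99. 738. 664.] 609.4302418456598
tray [(0.92, array([ 363.9, -146.7,   18. ]), array([[414. , 247.9]])), (0.74, array([612.2, -76.9,  13. ]), array([[293. , 220.8]])), (0.72, array([469.6, -70.6,  12. ]), array([[346.3, 247.3]]))]
base [(0.64, array([510.9, 301.8,  13.3]), array([[184.5, 335.6]]))]
square_tray [(0.76, array([ 525.2, -248.9,   14. ]), array([[374.9, 203.1]]))]
tray_nose [(0.71, array([ 366.6, -151.5,   17.2]), array([[414. , 246.7]])), (0.7, array([611.7, -84.8,  16.5]), array([[295.7, 218. ]])), (0.66, array([469.9, -73. ,  15.5]), array([[347.1, 245.3]]))]
{'clock': 0.5, 'joint_pos': array([ 1.19279649,  0.53643917, -0.00437134,  1.53794236,  0.00260121,
        1.06728679, -0.07119874]), 'joint_vel': array([-0.00085317,  0.00030768, -0.00021303, -0.00013572, -0.00102581,
       -0.00095898, -0.00019104]), 'tau': array([-1.42399062e-03, -5.70466089e+01,  9.88825969e-01, -2.51709205e+01,
       -5.62601618e-02,  1.18397910e-02,  3.67936491e-05]), 'position': array([ 199.37467572, -618.63642727,  238.67420975]), 'orientation': array([-3.10343104e+00, -4.87804872e-01,  9.24406783e-05]), 'contact_force': array([0.19111044, 0.17863078, 0.12090109]), 'ft_torque': array([0.04863179, 0.00133894, 0.045933  ]), 'gripper_force': 0.0, 'finger_gap': 88.05182463120443}
```

View pics/top0.png

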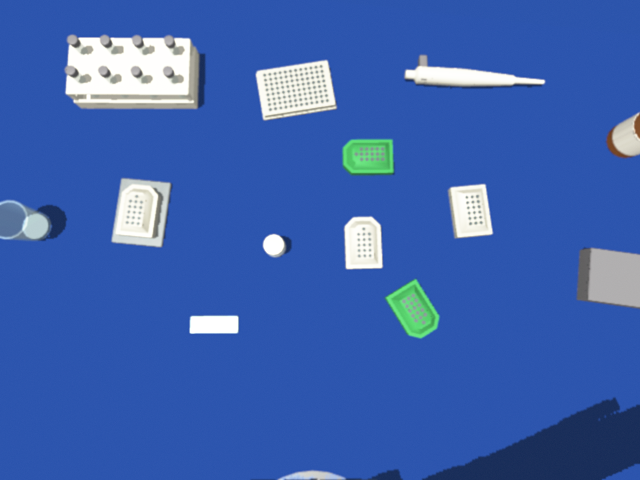

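View pics/side0.png

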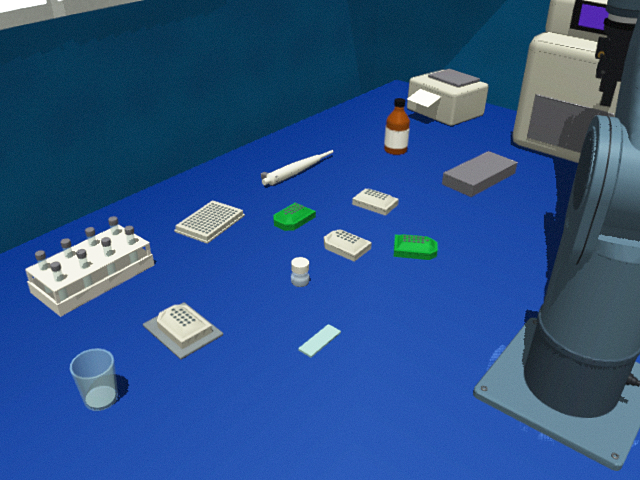

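The top view shows the loose cut-corner white tray at px (364,243), cut end up (+x). The carrier with its tray is at (140,212), the square tray is at (470,211), and the green look-alikes are at (369,157) and (414,308). Next I fit silhouettes to get precise poses.

```bash
cat >> h.py <<'E'
from scipy.optimize import minimize
def traypts(z0):
    def oct(a,b,c,z): return [[a,-b+c,z],[a,b-c,z],[a-c,b,z],[-a,b,z],[-a,-b,z],[a-c,-b,z]]
    lo=oct(42,29,14,z0)+oct(42,29,14,z0+15); 
    hi=oct(42,29,14,z0+15)+[[x*55/84*1.19 if 0 else x*(33/42),y*(20/29),z0+26] for x,y,_ in oct(42,29,14,0)]
    return np.array(lo,float),np.array(hi,float)
PL=np.array([[x,y,z] for x in(-55,55) for y in(-42,42) for z in(0,6)],float)
def parts(kind): return list(traypts(0)) if kind=='tray' else [PL]+list(traypts(6))
def W(P,v):
    c,s=np.cos(v[2]),np.sin(v[2]); return P@np.array([[c,s,0],[-s,c,0],[0,0,1]])+[v[0],v[1],v[3] if len(v)>3 else 0]
def mask(p,uv):
    a=p['pixels'].astype(int); m=(a[:,:,0]>0.55*a[:,:,2]).astype(np.uint8)
    n,l=cv2.connectedComponents(m); u,w=np.round(uv).astype(int)
    return (l==l[w,u]).astype(np.uint8) if l[w,u] else m*0
S=8
def render(p,kind,v):
    u0=px(p,W(np.zeros((1,3)),v))[0].round()-60; im=np.zeros((120*S,120*S),np.uint8)
    for P in parts(kind):
        h=cv2.convexHull(((px2(p,W(P,v))-u0+.5)*S).astype(np.float32)); cv2.fillConvexPoly(im,h.astype(np.int32),255)
    return cv2.resize(im,(120,120),interpolation=cv2.INTER_AREA)/255.,u0.astype(int)
def px2(p,w):
    K,D=KD(p); return cv2.projectPoints(np.array(w,float).reshape(-1,1,3),np.array(p['rvec'],float),np.array(p['tvec'],float),K,D)[0].reshape(-1,2)
def fit(ps,kind,v0,seeds):
    ms=[np.pad(mask(p,s),130).astype(float) for p,s in zip(ps,seeds)]
    def cost(v):
        c=0
        for p,m in zip(ps,ms):
            r,u=render(p,kind,v); mm=m[u[1]+130:u[1]+250,u[0]+130:u[0]+250]; c+=np.abs(r-mm).sum()/mm.sum()
        return c/len(ps)
    best=None
    for _ in range(2):
        v0=np.array(v0,float); sim=np.vstack([v0]+[v0+d for d in np.diag([8,8,.15])])
        r=minimize(cost,v0,method='Nelder-Mead',options=dict(initial_simplex=sim,xatol=.02,fatol=1e-4)); v0=r.x
    return r.x.round(3),round(r.fun,3)
E
python3 - <<'E'
from h import *
T=cap('top');Sd=cap('side')
for k,v,st,ss in(('tray',[478,-80,0],(364,243),(347,246)),('base',[525,285,-.1],(140,213),(185,335))):
    print(k,fit([T],k,v,[st]),fit([Sd],k,v,[ss]),fit([T,Sd],k,v,[st,ss]))
s=env.read_state();print(s['clock'],cv2.Rodrigues(s['orientation'])[0].round(3))
E
```

```text
tray (array([ 4.82739e+02, -8.55420e+01,  4.00000e-02]), np.float64(0.078)) (array([ 4.82383e+02, -8.28580e+01,  1.10000e-02]), np.float64(0.063)) (array([ 4.8231e+02, -8.3728e+01,  2.9000e-02]), np.float64(0.075))
base (array([ 5.34691e+02,  2.86380e+02, -1.04000e-01]), np.float64(0.02)) (array([ 5.37048e+02,  2.86445e+02, -1.03000e-01]), np.float64(0.046)) (array([ 5.35078e+02,  2.86556e+02, -1.04000e-01]), np.float64(0.038))
0.6 [[ 0.952  0.307  0.   ]
 [ 0.307 -0.952  0.   ]
 [ 0.    -0.    -1.   ]]
```

Emit:
apply_moves(
  delta_pos=[
    [33,-32,0],
    [33,-32,0],
    [33,-32,0],
    [33,-32,0],
    [33,-32,0],
    [33,-32,0],
    [33,-32,0],
    [33,-32,0],
  ],
  yaw=[0,0,0,0,0,0,0,0],
  hand=[0,0,0,0,0,0,0,0],
)

```text
clock: 1.4
position: [372.8, -292.4, 239.1]
orientation: [3.103, 0.487, 0.001]
contact_force: [0.9, -0.1, 0.1]
finger_gap: 88.2
gripper_force: 0.0
```

Emit:
apply_moves(
  delta_pos=[
    [33,-32,0],
    [33,-32,0],
    [33,-32,0],
    [33,-32,0],
    [33,-32,0],
    [0,0,0],
    [0,0,0],
    [0,0,0],
  ],
  yaw=[0,0,0,0,0,8.1,8.1,0],
  hand=[0,0,0,0,0,0,0,0],
)

```text
clock: 2.2
position: [480.2, -90.8, 238.8]
orientation: [3.141, 0.045, 0.0]
contact_force: [0.0, 0.5, -0.9]
finger_gap: 88.4
gripper_force: 0.0
```

Emit:
apply_moves(
  delta_pos=[
    [2.5,-6.5,30],
    [0,0,45],
    [0,0,45],
    [0,0,45],
    [0,0,35],
    [0,0,20],
    [0,0,10],
    [0,0,0],
  ],
  yaw=[0,0,0,0,0,0,0,0],
  hand=[0,0,0,0,0,0,0,0],
)

```text
clock: 3.0
position: [481.9, -84.7, 8.0]
orientation: [-3.141, -0.048, 0.003]
contact_force: [0.6, 0.5, 0.2]
finger_gap: 88.3
gripper_force: 0.0
```

```bash
python3 - <<'E'
from h import *
a=cap('top')['pixels'][180:300,300:430];b=cap('side')['pixels'][160:280,280:410]
cv2.imwrite('pics/c1.png',cv2.resize(np.hstack([a,b]),None,fx=3,fy=3)[:,:,::-1])
E
```

```text
(no output)
```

View pics/c1.png

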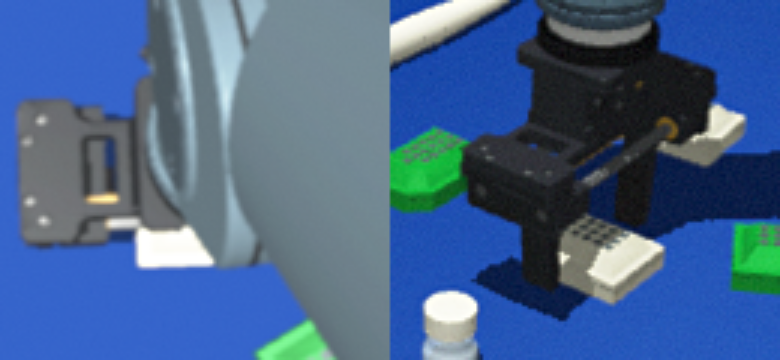

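The fingers straddle the tray with clearance on both sides (side crop, about (600,250)). Next I lower the last few mm and close.

Emit:
apply_moves(
  delta_pos=[
    [0,0,5],
    [0,0,0],
    [0,0,0],
    [0,0,0],
    [0,0,0],
    [0,0,0],
    [0,0,0],
    [0,0,0],
  ],
  yaw=[0,0,0,0,0,0,0,0],
  hand=[0,0.2,0.35,0.5,0.6,0.6,0.6,0.6],
  grip_force=15,
)

```text
clock: 3.9
position: [482.5, -84.6, 3.9]
orientation: [3.141, 0.046, 0.0]
contact_force: [-0.6, -0.0, 4.4]
finger_gap: 57.8
gripper_force: 15.0
```

Emit:
apply_moves(
  delta_pos=[
    [0,0,-5],
    [0,0,-15],
    [0,0,-25],
    [0,0,-30],
    [0,0,-30],
    [0,0,-25],
    [0,0,-15],
    [0,0,0],
  ],
  yaw=[0,0,0,0,0,0,0,0],
  hand=[0.6,0.6,0.6,0.6,0.6,0.6,0.6,0.6],
)

```text
clock: 4.7
position: [483.7, -84.7, 150.7]
orientation: [3.141, 0.045, 0.006]
contact_force: [0.6, -0.8, -0.1]
finger_gap: 58.1
gripper_force: 15.0
```

```bash
python3 - <<'E'
from h import *
p=cap('side');b=p['pixels'][60:300,220:460]
cv2.imwrite('pics/c2.png',cv2.resize(b,None,fx=2.4,fy=2.4)[:,:,::-1])
s=env.read_state();print(s['position'],s['contact_force'],s['finger_gap'])
E
```

```text
[482.77250625 -84.69825744 149.31147996] [ 0.59397394  0.08180692 -0.67870577] 57.55588058311418
```

View pics/c2.png

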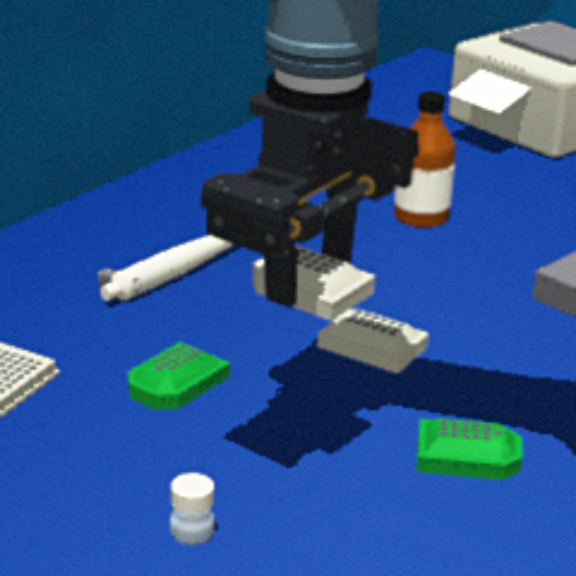

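The tray is held in the gripper (crop about (320,280)), and the square tray still stands behind at (375,340). Next I carry it across.

Emit:
apply_moves(
  delta_pos=[
    [3,-20,0],
    [7,-40,0],
    [8,-45,0],
    [8,-45,0],
    [8,-45,0],
    [8,-45,0],
    [8,-45,0],
    [7,-40,0],
  ],
  yaw=[0,0,0,0,0,0,0,0],
  hand=[0.6,0.6,0.6,0.6,0.6,0.6,0.6,0.6],
)

```text
clock: 5.55
position: [528.9, 244.2, 147.0]
orientation: [3.141, 0.047, -0.004]
contact_force: [0.9, 0.5, -1.7]
finger_gap: 57.8
gripper_force: 15.0
```

Emit:
apply_moves(
  delta_pos=[
    [4,-30,0],
    [2,-15,0],
    [0,0,0],
    [0,0,0],
    [0,0,25],
    [0,0,25],
    [0,0,10],
    [0,0,0],
  ],
  yaw=[0,0,3.8,3.8,0,0,0,0],
  hand=[0.6,0.6,0.6,0.6,0.6,0.6,0.6,0.6],
)

```text
clock: 6.35
position: [533.4, 285.4, 86.7]
orientation: [3.134, -0.164, -0.005]
contact_force: [-0.6, -0.1, 0.1]
finger_gap: 58.0
gripper_force: 15.0
```

```bash
python3 - <<'E'
from h import *
p=cap('side');q=cap('top')
a=p['pixels'][220:400,90:290];b=q['pixels'][120:300,60:260]
cv2.imwrite('pics/c3.png',cv2.resize(np.hstack([a,b]),None,fx=2,fy=2,interpolation=2)[:,:,::-1])
s=env.read_state();print(s['position'],s['orientation'],s['contact_force'],s['finger_gap'])
E
```

```text
[534.9286778  286.84760614  89.01564641] [ 3.13726935e+00 -1.63372317e-01  2.24502555e-04] [-0.12385927  0.31840899  0.14886657] 57.91524594750267
```

View pics/c3.png

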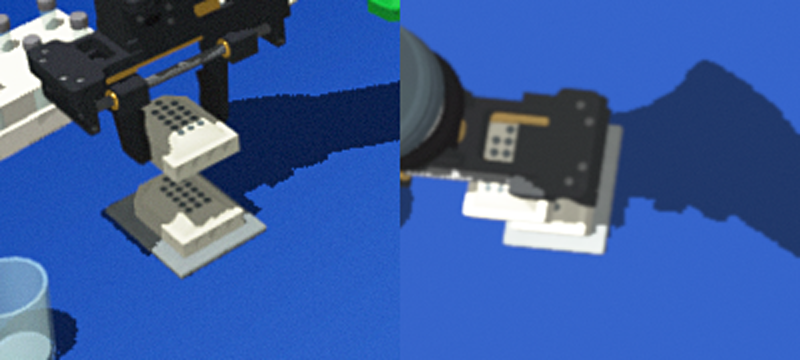

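The tray hangs about 60 mm over the carrier, cut ends the same way (side crop (190,130) over (190,210)). I'll check the alignment with a wireframe overlay.

```bash
python3 - <<'E'
from h import *
s=env.read_state();P=s['position'];Rm=cv2.Rodrigues(s['orientation'])[0];yw=np.arctan2(Rm[1,0],Rm[0,0]);print(P.round(1),yw)
out=[]
for n,(x0,y0) in(('side',(135,255)),('top',(80,165))):
    p=cap(n);im=cv2.resize(p['pixels'][y0:y0+110,x0:x0+95],None,fx=4,fy=4,interpolation=cv2.INTER_CUBIC).copy()
    for v,z0,c in(([P[0],P[1],yw,P[2]-3.5],0,(255,0,0)),([535.1,286.5,-.104,0],6,(0,255,0))):
        for A in(traypts(z0)[0][:6],traypts(z0)[0][6:],traypts(z0)[1][6:]):
            u=((px2(p,W(A,v))-[x0,y0]+.5)*4).astype(np.int32); cv2.polylines(im,[u],True,c,1)
    out.append(im)
cv2.imwrite('pics/c4.png',np.hstack(out)[:,:,::-1])
E
```

```text
[534.9 286.8  89. ] -0.10405537765532857
```

View pics/c4.png

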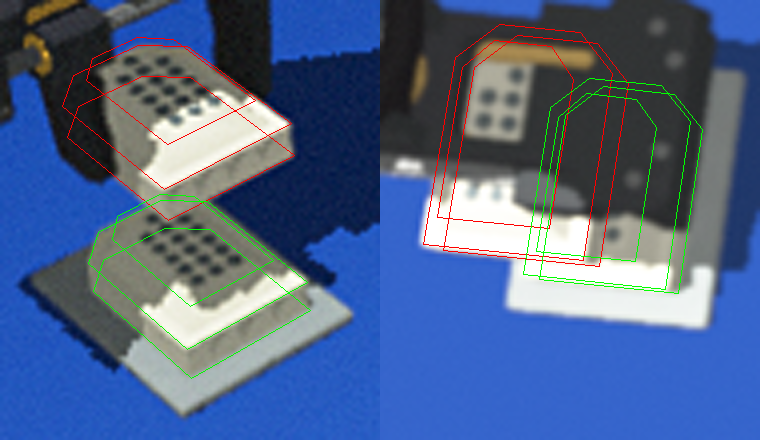

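Both trays line up with the predicted outlines to within about 1–2 mm, so I lower the tray slowly.

Emit:
apply_moves(
  delta_pos=[
    [0,0,15],
    [0,0,15],
    [0,0,10],
    [0,0,5],
    [0,0,4],
    [0,0,3],
    [0,0,3],
    [0,0,0],
  ],
  yaw=[0,0,0,0,0,0,0,0],
  hand=[0.6,0.6,0.6,0.6,0.6,0.6,0.6,0.6],
)

```text
clock: 7.35
position: [534.6, 287.2, 33.5]
orientation: [3.137, -0.163, -0.0]
contact_force: [0.9, -0.0, 0.2]
finger_gap: 58.1
gripper_force: 15.0
```

Emit:
apply_moves(
  delta_pos=[
    [0,0,1],
    [0,0,2],
    [0,0,2],
    [0,0,1],
    [0,0,1],
    [0,0,1],
    [0,0,0],
    [0,0,0],
  ],
  yaw=[0,0,0,0,0,0,0,0],
  hand=[0.6,0.6,0.6,0.6,0.6,0.6,0.6,0.6],
)

```text
clock: 8.15
position: [534.6, 287.2, 25.7]
orientation: [3.137, -0.163, -0.0]
contact_force: [1.4, 0.0, -0.5]
finger_gap: 57.7
gripper_force: 15.0
```

Emit:
apply_moves(
  delta_pos=[
    [0,0,0.7],
    [0,0,0],
    [0,0,0.7],
    [0,0,0],
    [0,0,0.6],
    [0,0,0],
    [0,0,0],
    [0,0,0],
  ],
  yaw=[0,0,0,0,0,0,0,0],
  hand=[0.6,0.6,0.6,0.6,0.6,0.6,0.6,0.6],
)

```text
clock: 8.95
position: [535.3, 287.7, 24.9]
orientation: [-3.137, 0.163, -0.002]
contact_force: [-2.0, -1.0, 8.5]
finger_gap: 57.9
gripper_force: 15.0
```

Contact came at the expected seated height, with 8.5 N on the tool. I release and retreat.

Emit:
apply_moves(
  delta_pos=[
    [0,0,0],
    [0,0,0],
    [0,0,0],
    [0,0,0],
    [0,0,0],
    [0,0,0],
    [0,0,0],
    [0,0,0],
  ],
  yaw=[0,0,0,0,0,0,0,0],
  hand=[0.3,0.25,0.2,0.1,0,0,0,0],
)

```text
clock: 9.75
position: [534.6, 287.1, 23.7]
orientation: [3.137, -0.163, -0.0]
contact_force: [0.6, -0.2, -0.1]
finger_gap: 87.8
gripper_force: 0.0
```

Emit:
apply_moves(
  delta_pos=[
    [0,0,-5],
    [0,0,-15],
    [0,0,-30],
    [0,0,-40],
    [0,0,-40],
    [0,0,-40],
    [0,0,-20],
    [0,0,0],
  ],
  yaw=[0,0,0,0,0,0,0,0],
  hand=[0,0,0,0,0,0,0,0],
)

```text
clock: 10.55
position: [536.5, 288.4, 218.6]
orientation: [-3.133, 0.163, -0.01]
contact_force: [0.1, 0.8, -0.9]
finger_gap: 88.0
gripper_force: 0.0
```

Emit:
apply_moves(
  delta_pos=[
    [0,20,0],
    [0,40,0],
    [0,45,0],
    [0,45,0],
    [0,40,0],
    [0,20,0],
    [0,0,0],
    [0,0,0],
  ],
  yaw=[0,0,0,0,0,0,0,0],
  hand=[0,0,0,0,0,0,0,0],
)

```text
clock: 11.35
position: [512.0, 77.7, 212.9]
orientation: [3.137, -0.164, -0.003]
contact_force: [-0.5, 1.0, 0.6]
finger_gap: 88.3
gripper_force: 0.0
```

```bash
python3 - <<'E'
from h import *
out=[]
for n,(x0,y0) in(('side',(135,270)),('top',(90,160))):
    p=cap(n,n+'9');im=cv2.resize(p['pixels'][y0:y0+105,x0:x0+95],None,fx=4,fy=4,interpolation=cv2.INTER_CUBIC).copy()
    im2=im.copy()
    for A in(traypts(21)[0][:6],traypts(21)[0][6:],traypts(21)[1][6:]):
            u=((px2(p,W(A,[535.1,286.5,-.104,0]))-[x0,y0]+.5)*4).astype(np.int32); cv2.polylines(im,[u],True,(255,0,0),1)
    out.append(im)
    print(spot(p,'square_tray')[:1])
cv2.imwrite('pics/c5.png',np.hstack(out)[:,:,::-1]); print(env.read_state()['clock'])
E
```

```text
[(0.57, array([ 521.5, -246.5,   16.5]), array([[375.8, 203.1]]))]
[(0.78, array([ 534.8, -263.8,   19.2]), array([[470.4, 210.1]]))]
11.55
```

View pics/c5.png

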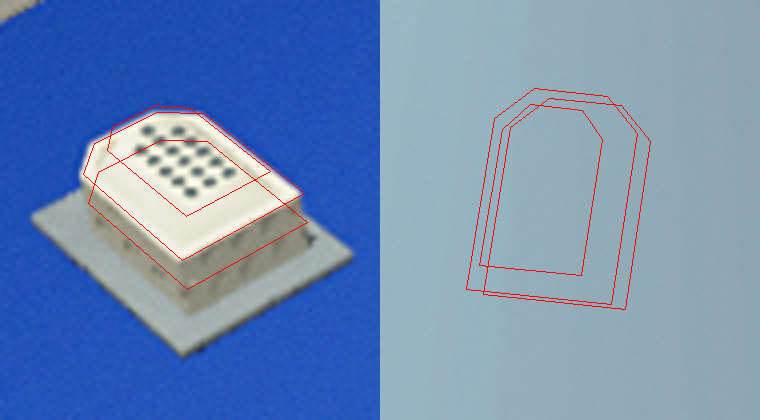

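The side crop shows the tray level and seated. Its ledge corner at (182,260) is on the predicted seated outline, and the square tray hasn't moved. The arm blocks the top view of the stack.

```bash
python3 -c "
from plant import env
print(env.hand_in())"
```

```text
the job is handed in; nothing more can be done
None
```

I stacked the loose cut-corner tray on the clipped one, cut corners over cut corners; it looked level and fully down in the side camera (the arm hid it from the top camera), the square tray is where it was, and I handed the job in at about 11.6 s.

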